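Stroke the sample-tray lids shut

ROBOT

A 6-joint arm with a two-finger parallel gripper is mounted at the origin on the work surface. World frame = base frame: x ahead of the robot, y to its left, z up, the work surface at z = 0. Lengths are in m, angles in rad, forces in N, time in s.
With the tool pointing down it reaches from about 0.375 to 0.825 m from the base axis. Payload 5.5 kg.
Tool frame: the origin (TCP) lies on the centre line of the jaws, within the pads' length; the fingertips stand ctrl.tcp_to_tips ahead of it and the grasp point (between the pads) lies 3 mm ahead of it (ctrl.tcp_to_tips is the distance from the TCP to the fingertips, in m); y points along the fingers, x is the direction in which the jaws open and shut, and the axes are right-handed (so a half turn about y gives the same grasp; the last joint's range is limited). The gripper opens to 85 mm and grips with 20 to 120 N. Pads are 22 mm wide; open, the fingers measure 114 mm over their backs; the gripper's body (76 mm by 85 mm) begins 54 mm behind the grasp point. The pads swing forward as they close: fully open they stand 13 mm farther back than shut.
Start: joints at [-1.195, 0.314, -0.047, 1.21, 0, 1.571], TCP at [0.22, -0.558, 0.253] pointing down, gripper open.
Joint ranges: [-2.67, 2.67], [-0.69, 1.73], [-1.03, 1.25], [-2.08, 2.16], [-1.42, 1.45], [-3.14, 3.14]. Speed limits (rad/s): [2.39, 2.39, 3.01, 3.14, 3.14, 3.14].

INTERFACE

Orientations are given as [roll, pitch, yaw] about the fixed x, y, z axes, in that order (R = Rz(yaw) Ry(pitch) Rx(roll)).
In Python, from rig import ctrl gives the robot as it stands. Calls block until the motion is done:
- ctrl.move_ptp(position, orientation): joint-space move of the TCP to a pose.
- ctrl.line_to(position, feed=0.15, frame=None, guard=None): straight line of the TCP; frame=None keeps the orientation; feed is the mean speed in m/s. With guard (N) it stops when the force on the tool has changed by that much, and returns True; else False.
- ctrl.move_j(angles): joint-space move.
- ctrl.grip(opening): opening from 0.0 (shut) to 1.0 (fully open); the grip force is fixed at half the most; returns when the fingers have stopped.
- ctrl.sleep(seconds).
- ctrl.solve_ik(position, orientation): joint angles nearest the present ones, or None.
- ctrl.read_state(): the state.
- ctrl.read_camera(name): name is "scene" or "top" or "wrist"; returns the picture (384x512x3 uint8, blue, green, red); there is no depth.
- ctrl.camera_params(name): a dict with "fx", "fy", "cx", "cy" (pixels), "D" ([k1, k2, p1, p2, k3] as OpenCV has them; the pictures are not rectified), "origin" and "orientation" of the camera in the world. Camera axes: x right, y up, looking along -z (the intrinsics and any distortion apply to the point x, -y, -z); pixel columns grow to the right and rows downward; lengths in m; the calibration is good to about 2 mm. A picture is of the moment at which its call begins: read the wrist's pose just before it. camera_params takes no time and is no camera call; for the wrist camera it gives the pose at the moment of the call.
A pose or a line that the arm cannot do raises ctrl.Unreachable and nothing moves.
- ctrl.sign_off(): hands the job in, once; it reports no verdict.
The state is a dict: "time_s": time; "q": joint angles; "joint_vel": joint speeds; "joint_efforts": joint torques, N m; "eef_pos": TCP position; "tcp_rot": TCP orientation; "wrist_force": force on the tool from outside, world axes, zero at the start; "torque": the same for the moment, N m; "width": opening from 0.0 (shut) to 1.0 (fully open).
Only numpy, scipy, OpenCV 4.12 (cv2) and the standard library are available. Lean on these libraries where they do the work, as an engineer would, in place of code of your own. Each camera call takes 0.05 s, during which the arm holds its last target.

TASK

Close the sample tray for the analyser: with the fingertips, start at the green dot and stroke along the curved row toward the black square, folding the six blue lids down one after another until every one lies shut against the tray. Stroke gently, skimming low over the lids without pressing hard on the tray, take hold of nothing, and leave the vials and everything else on the bench standing where they are.

Things in the scene. Friction and masses are not known exactly. Their poses are not given: they have to be found in the camera images.
- tray: White tray fixed to the bench, 18 mm high. Origin on the bench; plate spans x -110..60, y -150..150 mm (tray axes). Six wells with blue hinged lids lie along an arc of radius 180 mm about tray point (-180, 0): arc angle a (rad) is the point (180 cos a - 180, 180 sin a). Hinges (radial lines) at a = 0.58, 0.38, 0.18, -0.02, -0.22, -0.42 for lids 1 to 6; shut lids point to decreasing a
- green_dot (a point): green dot, 18 mm across, on the arc before lid 1 (a = 0.74, the tray's +y end), on the deck 18 mm above the bench: where the stroke starts
- black_square (a point): black square, 14 mm, on the arc after lid 6 (a = -0.74, the tray's -y end), on the deck 18 mm above the bench: where the stroke ends
- hinge1 (a point): middle of the hinge line of lid 1, fixed on the tray, 21 mm above the bench; axes as the tray's. The lid is a flat blue plate 28 mm long from the hinge, 32 mm wide, 4 mm thick. Shut, it lies along the arc toward the black square, ending 8 mm before the next hinge, its top 23 mm above the bench. Open, it stands up from the hinge, free edge about 50 mm above the bench
- lid1 (a joint): opening angle of lid 1 (rad): 0 shut flat, 1.57 upright, stop at 1.85 (leaning back over its hinge toward the green dot). Stiff hinge: it neither falls nor springs back but stays where it is left (0.008 N m turns it). Starts at 1.2 to 1.8
- hinge2 (a point): middle of the hinge line of lid 2, fixed on the tray, 21 mm above the bench; axes as the tray's. The lid is a flat blue plate 28 mm long from the hinge, 32 mm wide, 4 mm thick. Shut, it lies along the arc toward the black square, ending 8 mm before the next hinge, its top 23 mm above the bench. Open, it stands up from the hinge, free edge about 50 mm above the bench
- lid2 (a joint): opening angle of lid 2 (rad): 0 shut flat, 1.57 upright, stop at 1.85 (leaning back over its hinge toward the green dot). Stiff hinge: it neither falls nor springs back but stays where it is left (0.008 N m turns it). Starts at 1.2 to 1.8
- hinge3 (a point): middle of the hinge line of lid 3, fixed on the tray, 21 mm above the bench; axes as the tray's. The lid is a flat blue plate 28 mm long from the hinge, 32 mm wide, 4 mm thick. Shut, it lies along the arc toward the black square, ending 8 mm before the next hinge, its top 23 mm above the bench. Open, it stands up from the hinge, free edge about 50 mm above the bench
- lid3 (a joint): opening angle of lid 3 (rad): 0 shut flat, 1.57 upright, stop at 1.85 (leaning back over its hinge toward the green dot). Stiff hinge: it neither falls nor springs back but stays where it is left (0.008 N m turns it). Starts at 1.2 to 1.8
- hinge4 (a point): middle of the hinge line of lid 4, fixed on the tray, 21 mm above the bench; axes as the tray's. The lid is a flat blue plate 28 mm long from the hinge, 32 mm wide, 4 mm thick. Shut, it lies along the arc toward the black square, ending 8 mm before the next hinge, its top 23 mm above the bench. Open, it stands up from the hinge, free edge about 50 mm above the bench
- lid4 (a joint): opening angle of lid 4 (rad): 0 shut flat, 1.57 upright, stop at 1.85 (leaning back over its hinge toward the green dot). Stiff hinge: it neither falls nor springs back but stays where it is left (0.008 N m turns it). Starts at 1.2 to 1.8
- hinge5 (a point): middle of the hinge line of lid 5, fixed on the tray, 21 mm above the bench; axes as the tray's. The lid is a flat blue plate 28 mm long from the hinge, 32 mm wide, 4 mm thick. Shut, it lies along the arc toward the black square, ending 8 mm before the next hinge, its top 23 mm above the bench. Open, it stands up from the hinge, free edge about 50 mm above the bench
- lid5 (a joint): opening angle of lid 5 (rad): 0 shut flat, 1.57 upright, stop at 1.85 (leaning back over its hinge toward the green dot). Stiff hinge: it neither falls nor springs back but stays where it is left (0.008 N m turns it). Starts at 1.2 to 1.8
- hinge6 (a point): middle of the hinge line of lid 6, fixed on the tray, 21 mm above the bench; axes as the tray's. The lid is a flat blue plate 28 mm long from the hinge, 32 mm wide, 4 mm thick. Shut, it lies along the arc toward the black square, ending 8 mm before the next hinge, its top 23 mm above the bench. Open, it stands up from the hinge, free edge about 50 mm above the bench
- lid6 (a joint): opening angle of lid 6 (rad): 0 shut flat, 1.57 upright, stop at 1.85 (leaning back over its hinge toward the green dot). Stiff hinge: it neither falls nor springs back but stays where it is left (0.008 N m turns it). Starts at 1.2 to 1.8
- vial1: bystander: amber vial with white cap, diameter 22 mm, 42 mm tall, standing loose on the tray deck on the robot's side of the row, +y half, at least 38 mm from the row's arc (centre to arc); origin at the centre of its base
- vial2: bystander: amber vial with white cap, diameter 22 mm, 42 mm tall, standing loose on the tray deck on the robot's side of the row, -y half, at least 38 mm from the row's arc (centre to arc); origin at the centre of its base
- vial3: bystander: amber vial with white cap, diameter 22 mm, 42 mm tall, standing loose on the tray deck on the far side of the row, +y half, at least 38 mm from the row's arc (centre to arc); origin at the centre of its base
- vial4: bystander: amber vial with white cap, diameter 22 mm, 42 mm tall, standing loose on the tray deck on the far side of the row, -y half, at least 38 mm from the row's arc (centre to arc); origin at the centre of its base
- wash_bottle: bystander: white bottle, blue cap, diameter 60, 95 mm tall, loose, on the right; origin at centre of base
- mouse: bystander: black computer mouse 100 x 60 x 22 mm, loose, on the left; origin at centre of base
- beaker: bystander: clear beaker, diameter 70, 80 mm tall, loose, on the left; origin at centre of base
- pan_box: bystander: open green box 90 x 70 x 30 mm, loose, on the right; origin at centre of base

How it is judged:
By the outcome, as a careful person would: the job done as asked, in the order asked, and still so for the second after the job is handed in, with the robot touching nothing.
It also fails if it takes over 48 s, if anything falls off the work surface, if the arm or the gripper's body presses on something with over 40 N, if the wrist force passes 120 N, or if a joint passes its speed limit or range.

## Working session

There is one attempt and no reset: what is moved stays moved. The work goes in short steps, each a Python script; the robot and the scene stay as the last script left them, time stands still between calls to the robot, and variables do not carry over. Pictures are saved under pics/ and viewed, and the job is handed in when it is done.

```bash
mkdir -p pics; ls; python3 - <<'E'
from rig import ctrl
import cv2
for n in ("top","scene","wrist"):
    p=ctrl.camera_params(n); print(n,p)
    cv2.imwrite(f"pics/{n}0.png",ctrl.read_camera(n))
s=ctrl.read_state(); print(s, ctrl.tcp_to_tips)
E
```

```text
pics
top {'fx': 362.604056387157, 'fy': 362.604056387157, 'cx': 256.99703981174576, 'cy': 189.6610329289127, 'D': array([-0.09684813,  0.        ,  0.        ,  0.        ,  0.        ]), 'origin': array([0.45667196, 0.03187208, 1.21614899]), 'orientation': array([ 5.63194022e-02, -6.63539913e-04, -1.57044029e+00])}
scene {'fx': 473.3504131907778, 'fy': 473.3504131907778, 'cx': 262.3546526126578, 'cy': 195.08265120515023, 'D': array([-0.14547856,  0.        ,  0.        ,  0.        ,  0.        ]), 'origin': array([1.01102572, 0.71778054, 0.89146163]), 'orientation': array([ 0.78121902, -0.00776499,  2.56041617])}
wrist {'fx': 331.0119571141108, 'fy': 331.0119571141108, 'cx': 254.8481158156635, 'cy': 190.48218411272367, 'D': array([-0.07593464,  0.        ,  0.        ,  0.        ,  0.        ]), 'origin': array([ 0.28235832, -0.53238452,  0.37391263]), 'orientation': array([-2.67574950e-01,  1.14333413e-03, -1.19484022e+00])}
{'time_s': 0.15, 'q': array([-1.19500052e+00,  3.14094088e-01, -4.78447570e-02,  1.21023357e+00,
       -1.45756851e-05,  1.57077970e+00]), 'joint_vel': array([ 9.03994108e-05, -2.27786415e-03,  2.05553024e-03, -1.31325495e-03,
       -1.06477165e-03, -2.22310619e-05]), 'joint_efforts': array([ 9.44552958e-04, -5.40045798e+01,  3.40059650e+01,  1.32881463e-02,
        6.59139005e-05,  1.24053599e-05]), 'eef_pos': array([ 0.22004602, -0.55773185,  0.25261637]), 'tcp_rot': array([-1.57081088e+00,  1.37608822e-03, -1.19498389e+00]), 'wrist_force': array([-0.56883909, -0.24498932,  0.38545944]), 'torque': array([-0.02745502, -0.03408679, -0.04474793]), 'width': 1.0031781202338863} 0.022
```

View pics/top0.png

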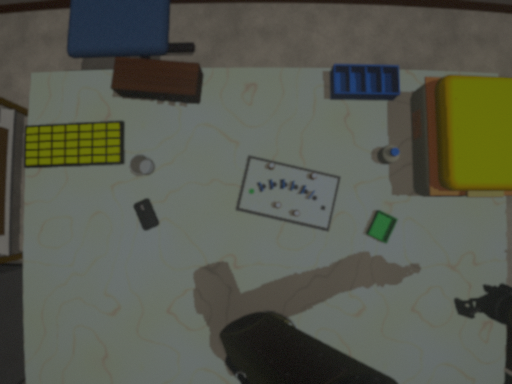

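View pics/scene0.png

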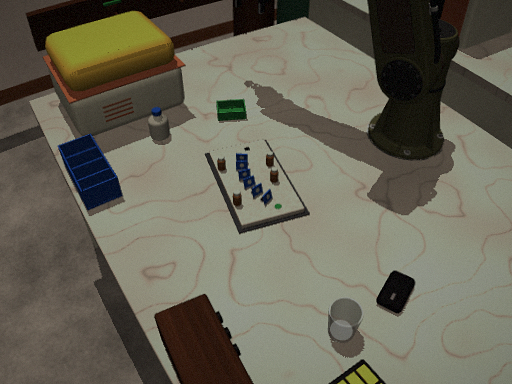

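The top view shows the tray near (290,192), the green dot at about (251,191) on the left (+y) and the black square at about (323,208) on the right. I'll move the wrist camera over it for a better measurement.

```bash
cat > h.py <<'E'
import numpy as np, cv2
from scipy.spatial.transform import Rotation as R
def cam(p):
    K=np.array([[p['fx'],0,p['cx']],[0,p['fy'],p['cy']],[0,0,1]]);return K,np.array(p['D']),np.array(p['origin']),R.from_euler('xyz',p['orientation']).as_matrix()
def px2w(p,uv,z):
    K,D,o,M=cam(p)
    n=cv2.undistortPoints(np.array(uv,float).reshape(-1,1,2),K,D).reshape(-1,2)
    d=np.c_[n[:,0],-n[:,1],-np.ones(len(n))]@M.T
    return o+d*((z-o[2])/d[:,2])[:,None]
def w2px(p,X):
    K,D,o,M=cam(p)
    c=(np.atleast_2d(X)-o)@M; c=c*[1,-1,-1]
    return cv2.projectPoints(c.reshape(-1,1,3),np.zeros(3),np.zeros(3),K,D)[0].reshape(-1,2)
E
python3 - <<'E'
from rig import ctrl
from h import *
p=ctrl.camera_params("top")
im=cv2.imread("pics/top0.png")
cv2.imwrite("pics/top0c.png",cv2.resize(im[140:245,225:350],None,fx=6,fy=5.7,interpolation=2)[:600])
print(px2w(p,[[251,191],[323,208],[248,157],[340,178],[328,229],[237,209]],.018))
s=ctrl.read_state()
# wrist cam offset in tool frame
w=ctrl.camera_params("wrist"); T=R.from_euler('xyz',s['tcp_rot']).as_matrix()
print(T, T.T@(w['origin']-s['eef_pos']))
print(R.from_euler('xyz',w['orientation']).as_matrix())
E
```

```text
[[ 0.51977737  0.05094317  0.018     ]
 [ 0.4634732  -0.18752392  0.018     ]
 [ 0.63311902  0.06109292  0.018     ]
 [ 0.56326563 -0.24557724  0.018     ]
 [ 0.39405587 -0.20367759  0.018     ]
 [ 0.4602502   0.09709607  0.018     ]]
[[ 3.67028037e-01 -5.18600440e-04  9.30209735e-01]
 [-9.30208862e-01  1.27470897e-03  3.67028403e-01]
 [-1.37608779e-03 -9.99999053e-01 -1.45527916e-05]] [-0.00082858 -0.12140536  0.06726495]
[[ 3.67162031e-01  8.96967430e-01  2.46254893e-01]
 [-9.30156539e-01  3.54324166e-01  9.62455095e-02]
 [-9.24972366e-04 -2.64393296e-01  9.64414501e-01]]
```

View pics/top0c.png

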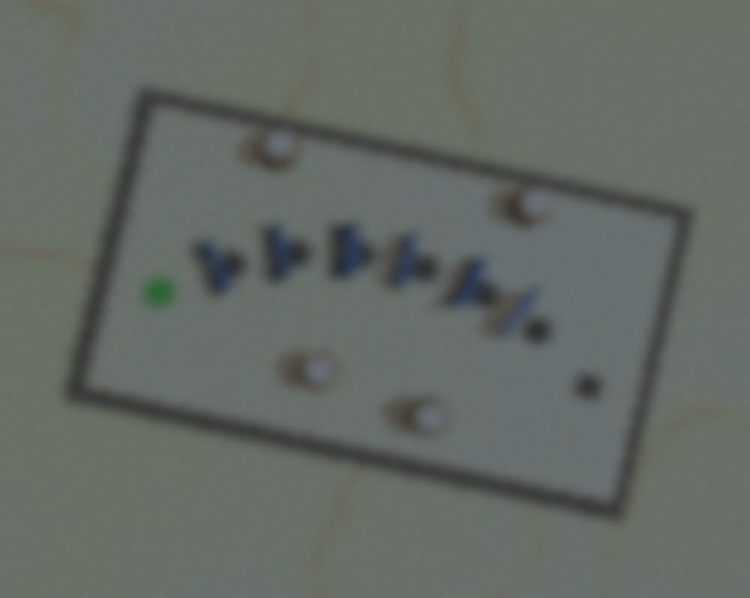

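View pics/wrist0.png

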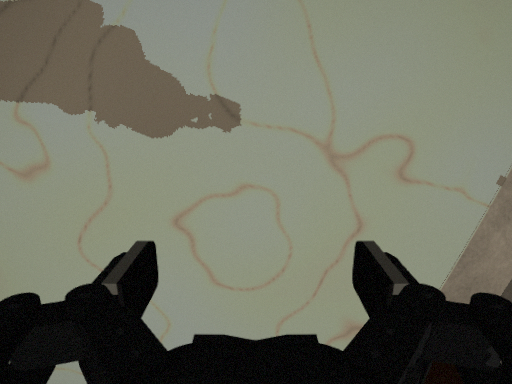

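```bash
python3 - <<'E'
from rig import ctrl
from h import *
ctrl.grip(0.0)
print(ctrl.tcp_to_tips)
phi=-0.23
c=np.array([.51,-.075]); u=np.array([np.cos(phi),np.sin(phi)])
t=c-.07*u
ctrl.move_ptp([t[0],t[1],.24],[-np.pi/2,0,phi-np.pi/2])
ctrl.sleep(.3)
import json
for i in range(1):
    p=ctrl.camera_params("wrist"); im=ctrl.read_camera("wrist")
    cv2.imwrite("pics/w1.png",im)
    json.dump({k:np.array(v).tolist() for k,v in p.items()},open("w1.json","w"))
    cv2.imwrite("pics/w1b.png",cv2.resize(im,(800,600),interpolation=2))
s=ctrl.read_state(); print(s['time_s'],s['eef_pos'],s['tcp_rot'],s['q'],s['width'],ctrl.tcp_to_tips,s['wrist_force'])
E
```

```text
0.022
5.0917 [ 0.44185985 -0.05908766  0.23999557] [-1.57078398e+00  8.43150636e-06 -1.80091706e+00] [-1.32941221e-01  3.02850624e-02 -4.18807740e-01  1.12169042e+00
  7.19384081e-06 -3.04441314e+00] -4.20493360365658e-05 0.022 [-0.51245128 -0.38001677  0.21750818]
```

View pics/w1b.png

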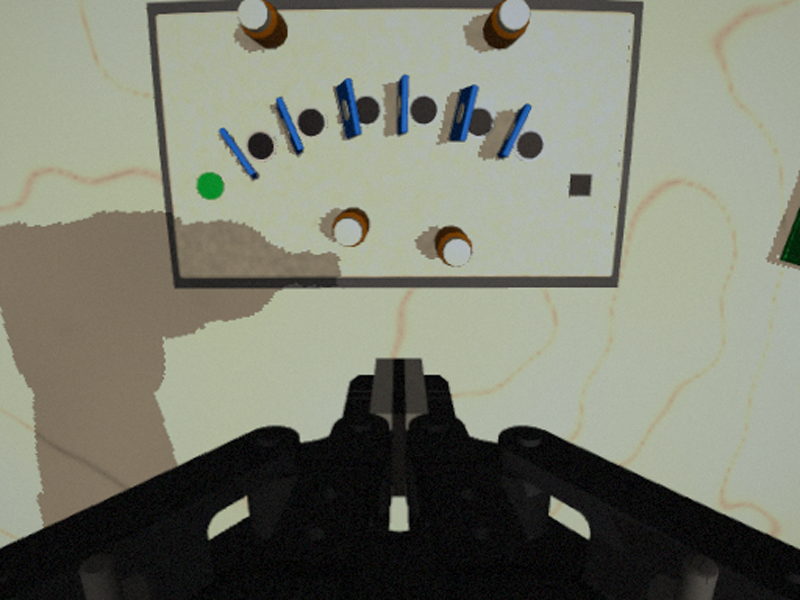

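The wrist view is clear. It shows the green dot at (210,186) and the black square at (580,185), in 800x600 px. All six lids stand between them, and the vials are clear of the arc. Next I'll fit the tray pose.

```bash
python3 - <<'E'
from h import *
import json
p=json.load(open("w1.json")); im=cv2.imread("pics/w1.png").astype(int)
b,g,r=im[...,0],im[...,1],im[...,2]
def cen(mask,u,v,h=14):
    m=np.zeros(mask.shape,bool);m[v-h:v+h,u-h:u+h]=mask[v-h:v+h,u-h:u+h]
    ys,xs=np.nonzero(m);return xs.mean(),ys.mean(),len(xs)
G=cen((g>r+40)&(g>b+30),134,119);S=cen((im.sum(2)<250),371,118)
print(G,S)
W=px2w(p,[G[:2],S[:2]],.018);print(W)
loc=lambda a:np.array([.18*np.cos(a)-.18,.18*np.sin(a)])
d=W[0]-W[1];L=np.hypot(*d[:2]);yaw=np.arctan2(d[1],d[0])-np.pi/2
M=lambda y:np.array([[np.cos(y),-np.sin(y)],[np.sin(y),np.cos(y)]])
mid=(W[0]+W[1])[:2]/2
o=mid-M(yaw)@[loc(.74)[0],0]
print("len",L,"exp",.36*np.sin(.74),"yaw",yaw,"o",o)
np.save("tray.npy",[o[0],o[1],yaw])
T=lambda x,y,z:np.r_[o+M(yaw)@[x,y],z]
pts=[T(x,y,.018) for x,y in[(-.11,-.15),(.06,-.15),(.06,.15),(-.11,.15)]]
for a in(.58,.38,.18,-.02,-.22,-.42):
    for rr in(.164,.196): pts.append(T(rr*np.cos(a)-.18,rr*np.sin(a),.021))
q=w2px(p,pts);v=cv2.resize(cv2.imread("pics/w1.png"),None,fx=1.5625,fy=1.5625,interpolation=2)
for x in q: cv2.circle(v,tuple(int(t) for t in (x+.5)*1.5625),3,(0,0,255),-1)
cv2.imwrite("pics/w1fit.png",v)
# second view: top camera
from rig import ctrl
pt=ctrl.camera_params("top");print("top proj dot,square",w2px(pt,W))
print("vial caps", px2w(p,np.array([[253,16],[513,14],[348,231],[457,252]])/1.5625,.060))
E
```

```text
(np.float64(134.064), np.float64(118.504), 250) (np.float64(370.8058823529412), np.float64(118.02352941176471), 170)
[[ 0.51848638  0.0513773   0.018     ]
 [ 0.4633995  -0.18573049  0.018     ]]
len 0.2434228173167877 exp 0.2427436481861322 yaw -0.22827869574820125 o [ 0.53679734 -0.07782987]
top proj dot,square [[250.86830099 191.38958634]
 [322.46221761 208.02304447]]
vial caps [[ 0.59800155 -0.01431906  0.06      ]
 [ 0.56668831 -0.15099555  0.06      ]
 [ 0.47262769 -0.03533834  0.06      ]
 [ 0.44589905 -0.09490589  0.06      ]]
```

View pics/w1fit.png

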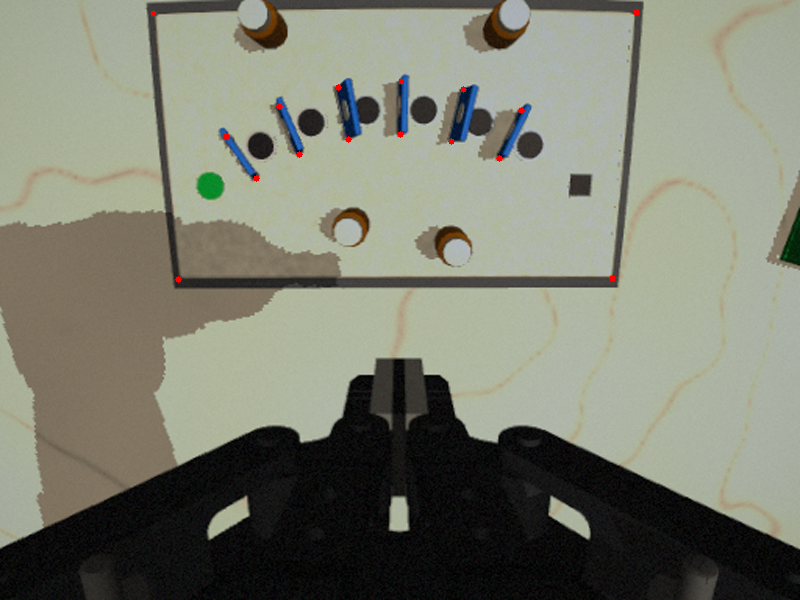

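The fit is very good: the corners, hinges and dot-to-square distance all agree within about 1 mm. Next I'll go above the start and touch the deck with a guard to get the true height.

```bash
cat >> h.py <<'E'
ox,oy,tyaw=np.load("tray.npy") if __import__('os').path.exists("tray.npy") else (0,0,0)
def arc(a,tipz,r=.18,tips=.022):
    x,y=r*np.cos(a)-.18,r*np.sin(a)
    c,s=np.cos(tyaw),np.sin(tyaw)
    return [ox+c*x-s*y, oy+s*x+c*y, tipz+tips],[-np.pi/2,0,tyaw+a+np.pi/2]
E
python3 - <<'E'
from rig import ctrl
from h import *
for a in(.79,0,-.8):
    print(ctrl.solve_ik(*arc(a,.03)))
ctrl.move_ptp(*arc(.79,.10))
print(ctrl.read_state()['q'],ctrl.read_state()['time_s'])
pos,o=arc(.79,.028); ctrl.line_to(pos,feed=.08)
ctrl.sleep(.2)
s=ctrl.read_state();print(s['eef_pos'],s['wrist_force'])
cv2.imwrite("pics/sc1.png",cv2.resize(ctrl.read_camera("scene")[120:250,190:330],None,fx=5,fy=4.5,interpolation=2)[:600])
pos,o=arc(.79,.014)
print(ctrl.line_to(pos,feed=.01,guard=2.0))
s=ctrl.read_state();print(s['time_s'],s['eef_pos'],s['wrist_force'])
pos,o=arc(.79,.026);ctrl.line_to(pos,feed=.05);s=ctrl.read_state();print(s['time_s'],s['eef_pos'],s['wrist_force'])
E
```

```text
[ 0.11390593  0.33295826 -0.5214423   0.71639577  0.         -0.44781537]
[-0.14398595  0.37284252 -0.460996    0.7369578   0.          0.08429275]
[-0.39837938  0.29459343 -0.57774911  0.69845379  0.          0.62989932]
[ 1.13726922e-01  2.52554740e-01 -4.43920473e-01  8.74170680e-01
 -4.22658710e-05 -4.48169631e-01] 7.3083
[0.51424998 0.05880886 0.0505034 ] [-0.23467737  0.93365563  0.15258084]
True
9.5667 [0.51381107 0.05876331 0.04007294] [-1.29564621 -0.27756798  4.84867183]
9.8833 [0.51425144 0.05884416 0.04842007] [-0.04093446 -0.5310931   0.48248333]
```

View pics/sc1.png

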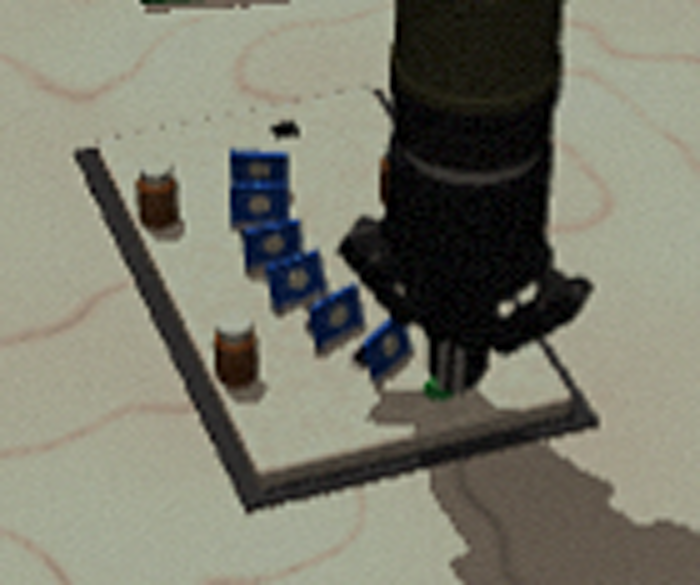

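The deck contact came at a tip height of 18.1 mm, so the height calibration is good. Now I'll stroke, skimming at about 23.4 mm.

```bash
python3 - <<'E'
from rig import ctrl
from h import *
z=.0234
pos,o=arc(.79,z);ctrl.line_to(pos,feed=.05)
n=20
for a in np.linspace(.74,-.74,n):
    pos,o=arc(a,z)
    hit=ctrl.line_to(pos,feed=.04,frame=o,guard=12)
    s=ctrl.read_state();print(round(a,3),hit,round(s['time_s'],2),np.round((s['eef_pos']-pos)*1e3,2),np.round(s['wrist_force'],1))
    if hit or s['time_s']>33: break
else:
    pos,o=arc(-.74,.12);ctrl.line_to(pos,feed=.15)
p=ctrl.read_state();print(p['time_s'])
cv2.imwrite("pics/sc2.png",cv2.resize(ctrl.read_camera("scene")[120:250,190:330],None,fx=5,fy=4.5,interpolation=2)[:600])
cv2.imwrite("pics/w2.png",cv2.resize(ctrl.read_camera("wrist"),(800,600)))
E
```

```text
0.74 False 10.51 [ 0.21 -0.31  0.02] [ 0.4 -0.4  0.3]
0.662 False 11.01 [ 0.06 -0.23 -0.03] [ 0.5  0.7 -0.6]
0.584 False 11.51 [ 0.37 -0.52  0.13] [ 0.  -0.6  1. ]
0.506 False 12.01 [ 0.05 -0.33 -0.05] [ 0.4 -0.   0.6]
0.428 False 12.51 [-0.   -0.28 -0.04] [-0.3 -0.3 -0.2]
0.351 False 13.01 [ 0.13 -0.55  0.05] [ 0.4 -0.8  0.9]
0.273 False 13.51 [-0.03 -0.28 -0.03] [-0.8 -0.2  0.9]
0.195 False 14.01 [ 0.12 -0.58  0.11] [ 0.8 -0.   1.3]
0.117 False 14.51 [-0.17 -0.35 -0.11] [0.2 0.4 0.1]
0.039 False 15.01 [-0.08 -0.29 -0.01] [-0.4  0.7 -0.3]
-0.039 False 15.51 [-0.1  -0.56  0.04] [-0.1 -0.5  0.9]
-0.117 False 16.01 [-0.18 -0.23 -0.07] [-0.5  0.6 -0.5]
-0.195 False 16.51 [-0.05 -0.32  0.12] [ 1.1 -0.   0.4]
-0.273 False 17.01 [-0.33 -0.33 -0.12] [-0.  -0.9  1. ]
-0.351 False 17.51 [-0.15 -0.25  0.  ] [ 0.2  0.5 -0.3]
-0.428 False 18.01 [-0.34 -0.47  0.04] [-0.1 -1.1  1.2]
-0.506 False 18.51 [-0.23 -0.15 -0.06] [0.5 0.1 0.5]
-0.584 False 19.01 [-0.1  -0.17  0.05] [-1.  -0.7  0.6]
-0.662 False 19.51 [-0.11 -0.16  0.04] [0.1 0.2 0.5]
-0.74 False 20.01 [-0.15 -0.14  0.05] [-0.1  0.2 -0.9]
20.8
```

View pics/sc2.png

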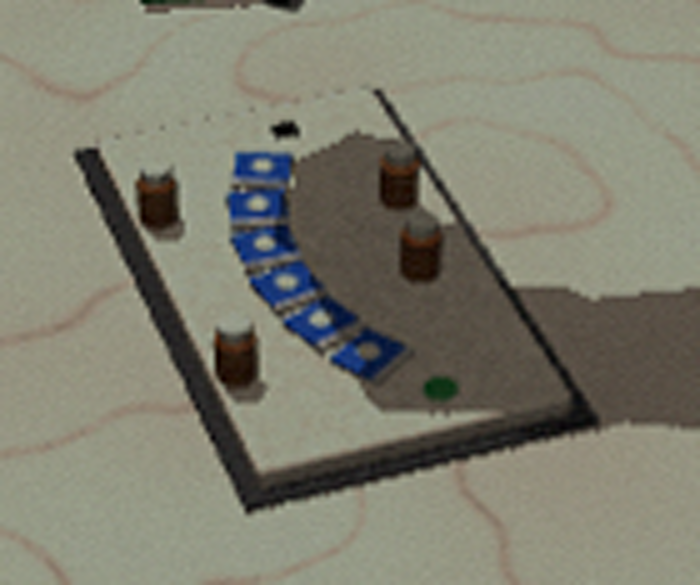

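View pics/w2.png

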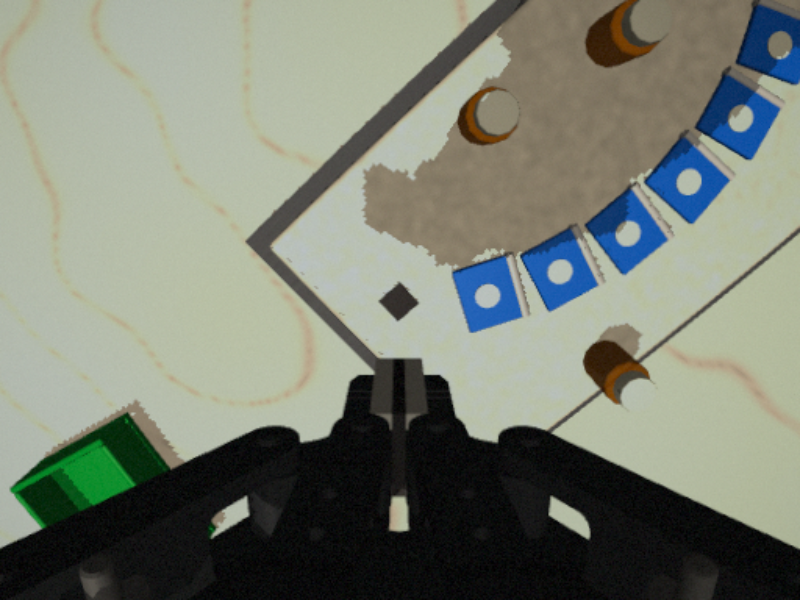

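All six lids lie flat (about (490,293) to (780,40) in the wrist view), and the stroke force stayed within the noise. A quick check on the bystanders against the first picture, then I hand in.

```bash
python3 - <<'E'
from rig import ctrl
from h import *
pos,o=arc(-.74,.25);ctrl.line_to(pos,feed=.2);ctrl.sleep(.3)
b=ctrl.read_camera("scene");a=cv2.imread("pics/scene0.png")
f=lambda i:cv2.resize(i[130:240,195:320],None,fx=3.2,fy=5,interpolation=2)
cv2.imwrite("pics/cmp.png",np.hstack([f(a),f(b)]))
p=ctrl.camera_params("wrist"); im=ctrl.read_camera("wrist")
cv2.imwrite("pics/w3.png",cv2.resize(im,(800,600)))
W=[[0.59800155,-0.01431906,.06],[0.56668831,-0.15099555,.06],[0.47262769,-0.03533834,.06],[0.44589905,-0.09490589,.06]]
print(w2px(p,W)*1.5625, ctrl.read_state()['time_s'])
E
```

```text
[[719.65634417 166.34195884]
 [552.70399344 307.53780415]
 [550.15744559  72.85003554]
 [457.4372209  129.36465154]] 22.1
```

View pics/cmp.png

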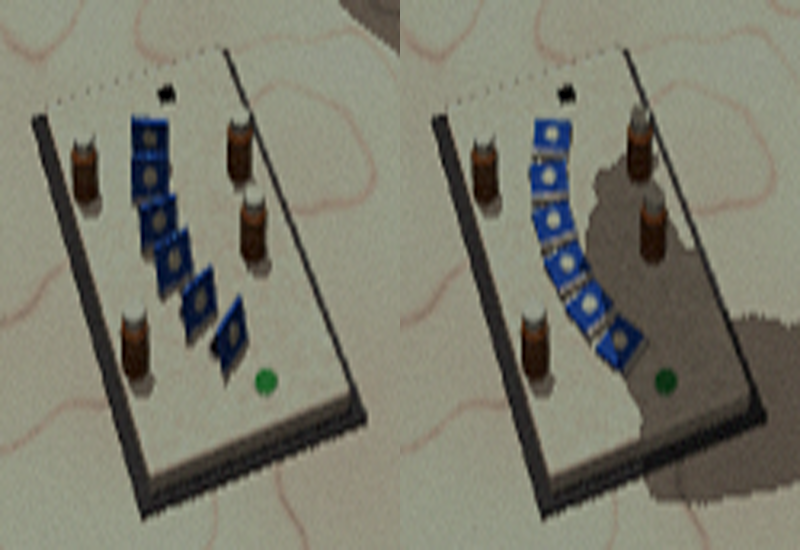

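View pics/w3.png

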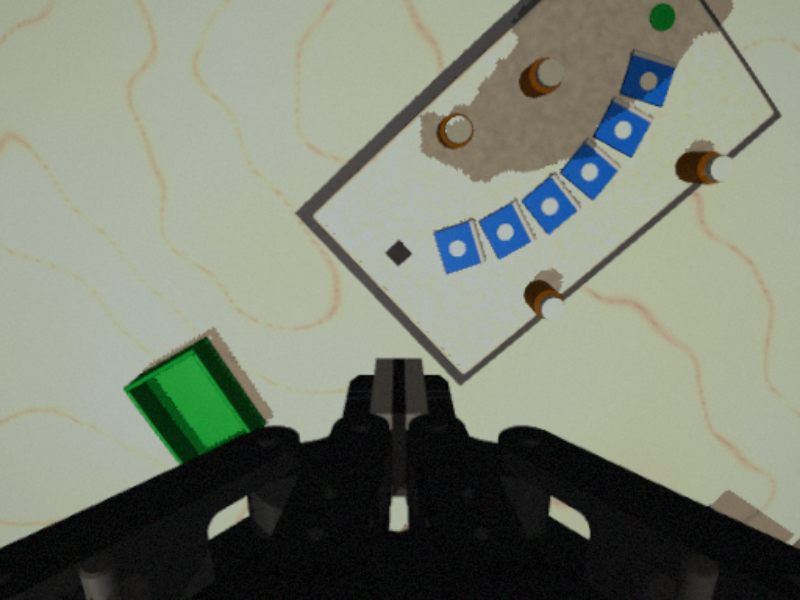

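The vials stand exactly where they were in the before/after comparison, at (85,170), (135,345), (240,150) and (253,230). All six lids are flat, with no shadow under their free edges, and the arm is clear.

```bash
python3 - <<'E'
from rig import ctrl
print(ctrl.sign_off())
E
```

```text
the job is handed in; nothing more can be done
None
```

I closed all six lids in one stroke with the jaws shut, from the green dot along the arc to the black square. The fingertips skimmed about 23.4 mm above the bench. I then lifted clear and handed the job in, about 22 s into the 48 s allowed.

- **Height check:** before the stroke I touched the deck once beside the green dot, about 9 mm back along the arc. The contact put the fingertips at 18.1 mm against the nominal 18 mm. That touch read 4.8 N, because the 2 N guard overshot slightly.
- **Force:** during the stroke the readings, taken at the end of each segment, stayed at about 1.5 N or less. The 12 N guard never tripped.
- **Lids:** the last pictures show all six lying flat. The cameras cannot resolve a gap of less than about 1 mm, and the fingertip height leaves at most about 0.02–0.03 rad open.
- **Bystanders:** in the before/after pictures all four vials stand where they were. I did not compare the mouse, beaker, wash bottle or green box one by one, but the arm never went near them at low height.

No check failed. One small disagreement remained: the vial-cap positions worked out from two wrist views differ by up to about 8 px (at 800x600). My cap positions were read by eye, and the fixed scene camera shows no movement.

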